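Lock the jeweller's bench pin

ROBOT

A 6-joint arm with a two-finger parallel gripper is mounted at the origin on the work surface. World frame = base frame: x ahead of the robot, y to its left, z up, the work surface at z = 0. Lengths are in mm, angles in rad, forces in N, time in s.
With the tool pointing down it reaches from about 350 to 775 mm from the base axis. Payload 7.3 kg.
Tool frame: the origin (TCP) lies midway between the tips of the shut fingers; the grasp point (between the pads) lies 19 mm behind it; z points along the fingers, y is the direction in which the jaws open and shut (so a half turn about z gives the same grasp; the last joint's range is limited). The gripper opens to 92 mm and grips with 3 to 60 N. Pads are 19 mm wide; open, the fingers measure 130 mm over their backs; the gripper's body (75 mm by 190 mm) begins 47 mm behind the grasp point.
Start: joints at [-1.27, 0.342, 1.524, -0, 1.275, -0.146], TCP at [226.867, -473.473, 226.741] pointing down, gripper open.
Joint ranges: [-2.53, 2.53], [-0.77, 2.02], [0.04, 2.7], [-1, 4.14], [0.28, 2.66], [-3.11, 3.11]. Speed limits (rad/s): [2.57, 2.57, 3.14, 3.14, 3.14, 3.14].

INTERFACE

Orientations are given as [roll, pitch, yaw] about the fixed x, y, z axes, in that order (R = Rz(yaw) Ry(pitch) Rx(roll)).
In Python, from plant import readout, optics, job gives the robot as it stands.
- The arm moves only by the tool drive_tool, never from a script. Its argument "series" is a list of rows, each a list of 4 numbers: the shift along the world's x, y, z in mm, then the turn about the world's z in degrees. A call has 1 to 12 rows; each row shifts and turns the commanded pose from where the row before left it; what a row does not reach is not made up. A row lasts 1/10 s, in which the tool goes at most 50 mm and 8.59 degrees, less where a joint would pass 70% of its speed; a pose out of reach is approached as far as the arm can. A call with a gripper value outside its range is refused whole. "hand" is the closure, from 0 (fully open) to 1 (shut), set as the call begins (left out, the last holds). The fingers move at their own pace and stop on an object; the grip force is fixed at half the most. Time passes only in rows, so rows that do not move let the fingers close. It gives the time, the measured TCP pose, the force and the opening at its end, in the units of the state.
- readout.get_obs(): the state, without advancing time (a new reading comes with each control period).
- optics.capture(name): name is "scene" or "top"; returns a dict with "image" (480x640x3 uint8, blue, green, red), "depth" (480x640 float32, mm along the optical axis (not along the pixel's ray), 0 where there is no reading), "vfov" (degrees; the focal length in pixels is half the picture's height over the tangent of half this angle, whatever the lens; pixels are square), "cx", "cy" (the principal point, pixels), "eye" and "rotation" of the camera in the world. Camera axes: x right, y down, z forward; pixel columns grow to the right and rows downward; lengths in mm; the calibration is good to about 2 mm. A picture is of the moment at which its call begins.
- job.close_job(): hands the job in, once; it reports no verdict.
The state is a dict: "time": time; "joint_positions": joint angles; "dq": joint speeds; "tau": joint torques, N m; "tool_pos": TCP position; "tcp_rot": TCP orientation; "contact_force": force on the tool from outside, world axes, zero at the start; "moment": the same for the moment, N m; "grip_width": finger opening in mm.
Only numpy, scipy, OpenCV 4.12 (cv2) and the standard library are available. Lean on these libraries where they do the work, as an engineer would, in place of code of your own. Each camera call takes 0.05 s, during which the arm holds its last target.

TASK

On the jeweller's bench, push the sliding wooden bench pin fully home in its steel bracket so that its hole lines up with the holes of the bracket. Then take the flanged locking pin out of the tool block and put it down upright through all three holes until its flange sits on the bracket.

Things in the scene. Friction and masses are not known exactly. Their poses are not given: they have to be found in the camera images.
- holder_hole (a point): Mouth centre of the vertical 30 mm hole in the top plate of a fixed steel bracket, level with its top, 76 mm above the bench. z up; x: the way the wooden bench pin is pushed home. The bracket spans x -35 to 53 mm, y +-42 mm (low feet +-72). Plates 12 mm thick, tops at 76 and 42 mm, have 30 mm holes one above the other; open below. The slide's own 30 mm hole lines up with them once home.
- tongue_knob (a point): Centre of an upright wooden knob (24 mm across, 44 mm tall) on the sliding wooden bench pin, a board 60 mm wide and 16 thick, top 61 mm above the bench; this point is at 83 mm. It moves only along the bracket's x, with 3 N friction, and stays where left. Home, against a solid stop, it is at x = -85 mm of the bracket's hole; it starts 30 to 60 mm further out.
- lockpin_grip (a point): Centre of the steel locking pin's handle, 22 mm across, 44 tall. Flange 44 mm across, 5 thick, its underside 27 mm below this point; shaft 16 mm across, tip (last 12 mm tapered to 8) 97 mm below. z along the pin, up. 0.12 to 0.26 kg. Starts upright, this point 117 mm high, in one of 3 holes 40 deep, 65 apart, of a 60 mm tall wooden block, beside a ball-headed punch and a plain taper, both lower.
There are look-alikes about, which are no part of the job. Leave any blue look-alike of the part that bears holder_hole alone.

How it is judged:
By the outcome, as a careful person would: the job done as asked, in the order asked, and still so for the second after the job is handed in, with the robot touching nothing.
It also fails if it takes over 54 s, if anything falls off the work surface, if the arm or the gripper's body presses on something with over 40 N, if the wrist force passes 120 N, or if a joint passes its speed limit or range.

## Working session

There is one attempt and no reset: what is moved stays moved. The work goes in short steps, Python scripts to look and compute and a tool call to move; the robot and the scene stay as the last step left them, time stands still between calls to the robot, and variables do not carry over. Pictures are saved under pics/ and viewed, and the job is handed in when it is done.

Besides the shell and the picture viewer there is one more tool, called as a command line: name --pt "numbers of a row" for each row, then --argument value for the rest. drive_tool: Moves the arm, as the interface text tells. Its arguments: {"type":"object","properties":{"series":{"type":"array"},"hand":{"type":"number"}},"required":["series"]}

```bash
mkdir -p pics
cat > h.py <<'E'
import numpy as np, cv2, sys, pickle
sys.path.insert(0,'.')
from plant import readout, optics, job
def cap(n):
    c=optics.capture(n); h,w=c['image'].shape[:2]
    c['f']=h/2/np.tan(np.radians(c['vfov'])/2); c['eye']=np.array(c['eye']);c['R']=np.array(c['rotation']); return c
def ray(c,u,v): 
    return c['R']@np.array([(u-c['cx'])/c['f'],(v-c['cy'])/c['f'],1.])
def onz(c,u,v,z):
    d=ray(c,u,v); return c['eye']+d*(z-c['eye'][2])/d[2]
def dp(c,u,v):
    return c['eye']+ray(c,u,v)*c['depth'][int(round(v)),int(round(u))]
def proj(c,p):
    q=c['R'].T@(np.array(p)-c['eye']); return q[0]/q[2]*c['f']+c['cx'],q[1]/q[2]*c['f']+c['cy']
def two(c1,p1,c2,p2):
    d1=ray(c1,*p1);d2=ray(c2,*p2);d1/=np.linalg.norm(d1);d2/=np.linalg.norm(d2)
    A=np.stack([d1,-d2],1);s=np.linalg.lstsq(A,c2['eye']-c1['eye'],rcond=None)[0]
    a=c1['eye']+s[0]*d1;b=c2['eye']+s[1]*d2
    return (a+b)/2,np.linalg.norm(a-b)
E
python3 - <<'E'
from h import *
print(readout.get_obs())
for n in('scene','top'):
    c=cap(n); cv2.imwrite(f'pics/{n}0.png',c['image']); pickle.dump(c,open(f'{n}0.pkl','wb'))
    print(n,c['f'],c['cx'],c['cy'],c['eye'],c['R'].round(3).tolist(),(c['depth']>0).mean())
E
```

```text
{'time': 0.0, 'joint_positions': array([-1.27001175e+00,  3.42707418e-01,  1.52501948e+00, -1.23008662e-06,
        1.27539608e+00, -1.45999075e-01]), 'dq': array([-0.00205546, -0.0002686 ,  0.00014008, -0.00103772,  0.00024283,
       -0.00057252]), 'tau': array([-3.80750702e-03, -4.31262946e+01, -2.44222087e+01,  7.15118204e-02,
        5.60399517e-02, -1.32163213e-04]), 'tool_pos': array([ 226.73323813, -473.0632069 ,  226.05204919]), 'tcp_rot': array([-3.14007844e+00, -2.21469164e-04,  4.46783847e-01]), 'contact_force': array([ 0.42803663, -0.04829379, -0.19408626]), 'moment': array([ 0.00431658,  0.01042018, -0.03123442]), 'grip_width': 91.77207401457657}
scene 444.8364106266745 329.7293214689509 238.7338988490929 [1254.70296574 -106.56742169  676.60719611] [-2.209, 0.011, 1.408] 0.9962337239583333
top 616.6750651107284 309.9244352781497 251.52708000508835 [3.82562382e+02 1.38952061e+00 1.49924385e+03] [-3.087, 0.012, -1.566] 0.9958658854166667
```

```bash
sed -i "s/c\['R'\]=np.array(c\['rotation'\])/c['R']=Rot.from_euler('xyz',np.array(c['rotation'])).as_matrix()/; 1a from scipy.spatial.transform import Rotation as Rot" h.py
python3 - <<'E'
from h import *
for n in('scene','top'):
    c=pickle.load(open(f'{n}0.pkl','rb')); c['R']=Rot.from_euler('xyz',c['rotation']).as_matrix(); pickle.dump(c,open(f'{n}0.pkl','wb'))
    print(c['R'].round(3)); 
    for p in [(200,300),(400,300),(300,400)]: print(dp(c,*p))
E
```

```text
[[ 0.162  0.587 -0.794]
 [ 0.987 -0.106  0.123]
 [-0.011 -0.803 -0.596]]
[ 531.46412775 -276.74983919    7.3997436 ]
[5.98788804e+02 1.46215067e+02 4.72816456e-01]
[848.38110928 -93.34204805  67.98744255]
[[ 0.004 -0.999  0.054]
 [-1.    -0.004  0.013]
 [-0.012 -0.054 -0.998]]
[344.75173744 288.48783698  -7.65595169]
[ 347.22682988 -198.26704115   -1.12308336]
[182.30710999  31.33443334 412.18941452]
```

View pics/scene0.png

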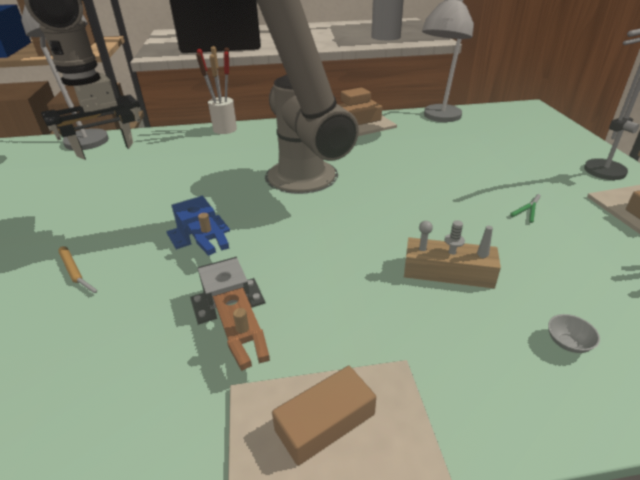

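View pics/top0.png

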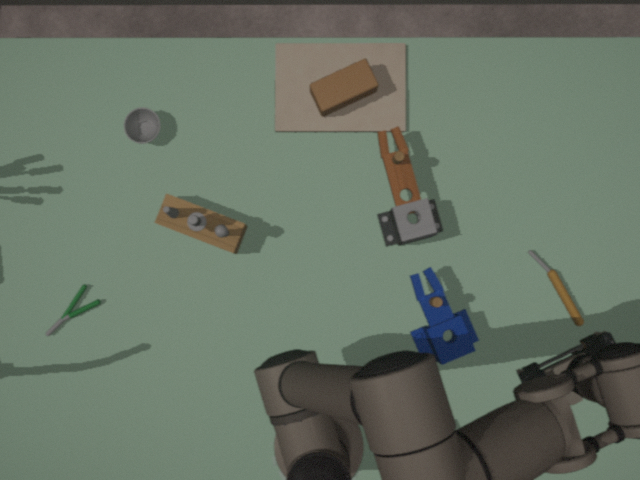

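The scene picture shows the steel bracket at (222,275) with the wooden slide's knob at (240,318), a blue look-alike at (200,225), and a block with three tools. Candidates for the locking pin in scene pixels:
- (425,230): ball head, so it is the punch.
- (456,235): cylindrical handle with a flange, so it fits.
- (486,240): plain taper.

I'll confirm these in enlarged crops.

Run:
```python
from h import *
s=pickle.load(open('scene0.pkl','rb'))['image'];t=pickle.load(open('top0.pkl','rb'))['image']
r=lambda im,x,y,w,h:cv2.resize(im[y:y+h,x:x+w],(400,300),interpolation=cv2.INTER_CUBIC)
cv2.imwrite('pics/crop0.png',np.vstack([np.hstack([r(s,400,210,104,78),r(t,150,180,104,78)]),np.hstack([r(s,175,250,152,114),r(t,350,125,160,120)])]))
```

```text
(no output)
```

View pics/crop0.png

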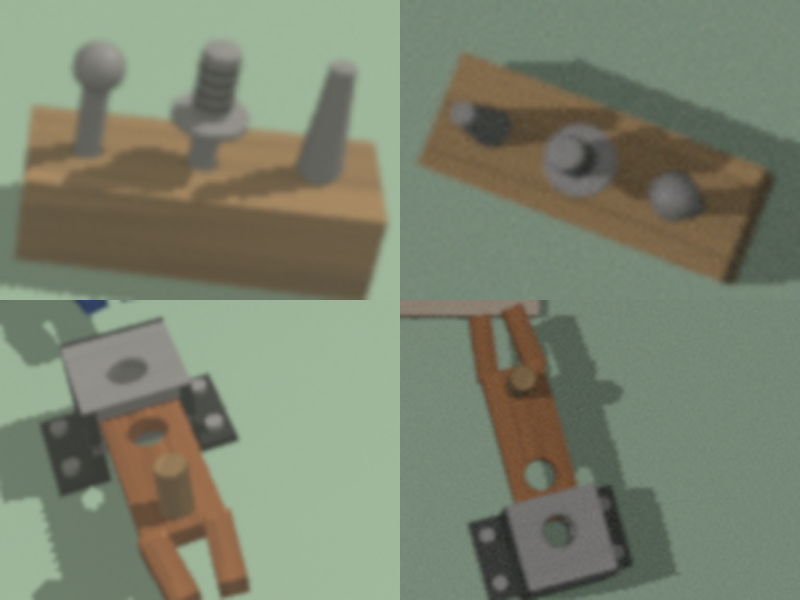

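The crops confirm it. The middle tool, with a ribbed cylindrical handle and a flange, is the locking pin. The grey steel bracket with the wooden slide is the right one, and the blue one is the decoy. Next I'll triangulate.

Run:
```python
from h import *
s=pickle.load(open('scene0.pkl','rb'));t=pickle.load(open('top0.pkl','rb'))
for n,a,b,z in [('hole',(223.7,276.6),(413.2,217),76),('knobtop',(239.6,312),(399.6,156.2),105),('slidehole',(231.3,299.4),(406,194.6),61),('pintop',(457.7,222.5),(193.4,219.5),139)]:
    p,e=two(s,a,t,b); print(n,p.round(1),round(e,1),'onz s',onz(s,*a,z).round(1)[:2],'t',onz(t,*b,z).round(1)[:2], 'depth t',dp(t,*b).round(1),'s',dp(s,*a).round(1))
# plate by grey mask + depth in top
def pts(c):
    v,u=np.mgrid[:480,:640]; d=np.stack([(u-c['cx'])/c['f'],(v-c['cy'])/c['f'],np.ones(u.shape)],-1)*c['depth'][...,None]
    return d@c['R'].T+c['eye']
for nm,c,box in(('t',t,(375,185,450,255)),('s',s,(180,250,270,330))):
    P=pts(c); hsv=cv2.cvtColor(c['image'],cv2.COLOR_BGR2HSV)
    m=(hsv[...,1]<45)&(hsv[...,2]>85)&(P[...,2]>66)&(P[...,2]<90); b=np.zeros_like(m);b[box[1]:box[3],box[0]:box[2]]=1; m&=b
    m=m.astype(np.uint8)*255
    print(nm,m.sum()//255,P[m>0].mean(0))
    cs,hi=cv2.findContours(m,cv2.RETR_CCOMP,cv2.CHAIN_APPROX_NONE)
    k=max(range(len(cs)),key=lambda i:cv2.contourArea(cs[i])); 
    q=np.array([onz(c,*x[0],76)[:2] for x in cs[k]],np.float32); print('plate rect',cv2.minAreaRect(q))
    for i,x in enumerate(cs):
        if hi[0][i][3]==k and len(x)>8:
            q=np.array([onz(c,*y[0],76)[:2] for y in x],np.float32); print('hole',cv2.fitEllipse(q), cv2.fitEllipse(x))
```

```text
hole [ 541.  -218.1   73.1] 2.9 onz s [ 544.6 -216.1] t [ 540.7 -219.2] depth t [ 549.  -230.8    1.1] s [ 506.2 -222.1   43.5]
knobtop [ 677.1 -182.8  102.3] 3.9 onz s [ 680.1 -180.5] t [ 676.6 -184.4] depth t [ 677.5 -184.9  100.8] s [ 680.6 -180.4  105.5]
slidehole [ 595.4 -204.    58.3] 2.6 onz s [ 598.4 -202.3] t [ 595.  -204.9] depth t [ 604.8 -214.3   -4.8] s [ 583.  -204.5   46.6]
pintop [527.6 280.2 137.3] 4.4 onz s [529.9 281.3] t [526.6 277.8] depth t [526.2 277.  142.9] s [528.5 282.1 138. ]
t 1145 [ 534.54088889 -221.17240203   75.98312575]
plate rect ((535.2076416015625, -220.86094665527344), (82.81383514404297, 83.80574035644531), 15.287463188171387)
hole ((541.2116088867188, -218.58058166503906), (31.19652557373047, 32.792720794677734), 100.2789306640625) ((412.952392578125, 216.78244018554688), (13.482227325439453, 14.137864112854004), 163.86790466308594)
s 1223 [ 538.09687032 -220.66522692   75.17856443]
plate rect ((539.3772583007812, -219.7601776123047), (100.8575439453125, 84.29191589355469), 15.092204093933105)
hole ((549.008056640625, -217.41403198242188), (22.835376739501953, 27.58431625366211), 9.191445350646973) ((222.9894561767578, 278.13861083984375), (7.22885274887085, 14.005587577819824), 77.52915954589844)
```

Two views give these points:

| Point | x, y (mm) | Measured height | Stated height |
|---|---|---|---|
| Bracket hole | (542, -218) | 73 to 76 | 76 |
| Knob top | (678, -182) | 102 to 105 | 105 |
| Slide hole | (596, -204) | 58 | 61 |
| Pin handle top | (528, 280) | 137 to 139 | 139 |

The bracket axis is at about 15° and the knob is about 140 mm from the hole, so the slide needs a push of about 55 mm, which is within the 30 to 60 mm given. I'll push it with shut fingers at yaw 15°.

drive_tool --pt "35 22 0 -1" --pt "35 22 0 -1" --pt "35 22 0 -1" --pt "35 22 0 -1" --pt "35 22 0 -1" --pt "35 22 0 -1" --pt "35 22 0 -1" --pt "35 22 0 -1" --pt "35 22 0 -1" --pt "35 22 0 -1" --pt "35 22 0 -0.6" --pt "35 22 0 0" --hand 1

```text
time: 1.3
tool_pos: [647.9, -208.3, 226.1]
tcp_rot: [-3.141, 0.001, 0.261]
contact_force: [1.1, -1.1, 0.6]
grip_width: 2.2
```

drive_tool --pt "35 18 0 0" --pt "36 18 0 0" --pt "0 0 -35 0" --pt "0 0 -35 0" --pt "0 0 -35 0" --pt "0 0 -30 0" --pt "0 0 -18 0" --pt "0 0 0 0"

```text
time: 2.1
tool_pos: [715.6, -172.7, 69.1]
tcp_rot: [-3.137, 0.007, 0.262]
contact_force: [-0.3, -0.1, -0.2]
grip_width: 0.4
```

Run:
```python
from h import *
o=readout.get_obs();print(o['tool_pos'],o['contact_force'],o['grip_width'])
im=[]
for n,(x,y) in(('scene',(170,240)),('top',(350,110))):
    c=cap(n); pickle.dump(c,open(n+'1.pkl','wb')); im.append(cv2.resize(c['image'][y:y+150,x:x+150],(400,400)))
cv2.imwrite('pics/p1.png',np.hstack(im))
```

```text
[ 715.56136537 -172.67496381   69.14152404] [-0.33098033 -0.12524502 -0.1513915 ] 0.36616663912420466
```

View pics/p1.png

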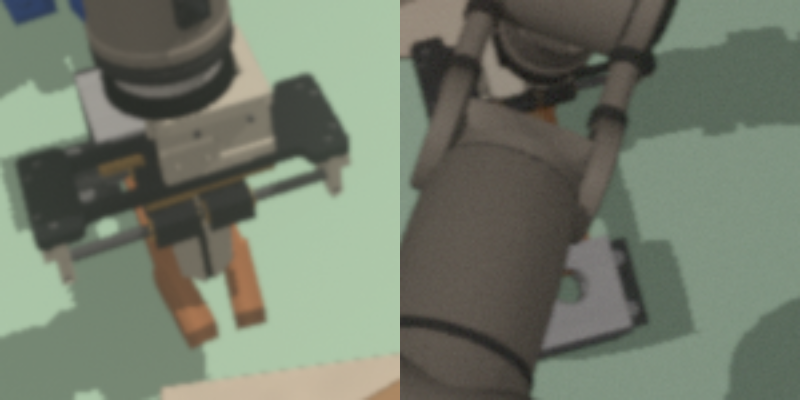

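The fingertips are down behind the knob, just ahead of the fork, with no contact yet. Now I'll push along the bracket axis.

drive_tool --pt "-4.8 -1.3 0 0" --pt "-4.8 -1.3 0 0" --pt "-4.8 -1.3 0 0" --pt "-4.8 -1.3 0 0" --pt "-4.8 -1.3 0 0" --pt "-4.8 -1.3 0 0" --pt "-4.8 -1.3 0 0" --pt "-4.8 -1.3 0 0" --pt "-4.8 -1.3 0 0" --pt "-4.8 -1.3 0 0" --pt "-4.8 -1.3 0 0"

```text
time: 3.3
tool_pos: [664.7, -187.9, 73.8]
tcp_rot: [3.141, -0.0, 0.262]
contact_force: [3.1, 1.3, 3.5]
grip_width: 0.6
```

drive_tool --pt "-2.9 -0.8 0 0" --pt "-2.9 -0.8 0 0" --pt "-2.9 -0.8 0 0" --pt "-1.9 -0.5 0 0" --pt "-1.9 -0.5 0 0" --pt "0 0 0 0"

```text
time: 3.9
tool_pos: [652.1, -191.3, 73.5]
tcp_rot: [-3.141, 0.001, 0.262]
contact_force: [1.7, -0.2, 2.0]
grip_width: 0.4
```

drive_tool --pt "-1.9 -0.5 0 0" --pt "-1.9 -0.5 0 0" --pt "-0.5 -0.1 0 0" --pt "0 0 0 0"

```text
time: 4.3
tool_pos: [648.0, -192.4, 73.6]
tcp_rot: [-3.142, 0.001, 0.262]
contact_force: [2.9, 0.3, -0.1]
grip_width: 0.5
```

drive_tool --pt "-1 -0.3 0 0" --pt "-1 -0.3 0 0" --pt "0 0 0 0"

```text
time: 4.6
tool_pos: [647.2, -192.6, 73.7]
tcp_rot: [3.141, -0.002, 0.262]
contact_force: [6.3, 1.1, -0.8]
grip_width: 0.2
```

drive_tool --pt "-1 -0.3 0 0" --pt "0 0 0 0"

```text
time: 4.8
tool_pos: [647.1, -192.6, 73.7]
tcp_rot: [3.141, -0.004, 0.262]
contact_force: [10.1, 1.6, -3.1]
grip_width: 0.3
```

drive_tool --pt "-1 -0.3 0 0" --pt "0 0 0 0" --pt "0 0 0 0"

```text
time: 5.1
tool_pos: [647.0, -192.6, 73.8]
tcp_rot: [3.14, -0.006, 0.262]
contact_force: [13.8, 3.2, -4.8]
grip_width: 0.6
```

The push hit a solid stop: force rose to 14 N with no further motion, and the TCP is about 108 mm from the hole (106.5 expected). I'll back off and lift.

drive_tool --pt "10 2.6 0 0" --pt "15 4 0 0" --pt "0 0 40 0" --pt "0 0 45 0" --pt "0 0 45 0" --pt "-10 45 0 5" --pt "-15 45 0 5" --pt "-15 45 0 5" --pt "-15 45 0 5" --pt "-15 45 0 5" --pt "-15 45 0 5" --hand 1

```text
time: 6.2
tool_pos: [582.3, 84.4, 203.2]
tcp_rot: [-3.14, 0.002, 0.789]
contact_force: [-0.1, 0.7, 0.1]
grip_width: 0.7
```

Run:
```python
from h import *
o=readout.get_obs();print(o['tool_pos'],o['tcp_rot'],o['contact_force'],o['grip_width'])
im=[]
for n,(x,y) in(('scene',(170,240)),('top',(350,110))):
    c=cap(n); pickle.dump(c,open(n+'2.pkl','wb')); im.append(cv2.resize(c['image'][y:y+150,x:x+150],(400,400)))
cv2.imwrite('pics/p2.png',np.hstack(im))
```

```text
[582.33808531  84.40625042 203.19047054] [-3.14017179e+00  2.33953440e-03  7.88705261e-01] [-0.06528381  0.69560489  0.06811947] 0.6921038190762969
```

View pics/p2.png

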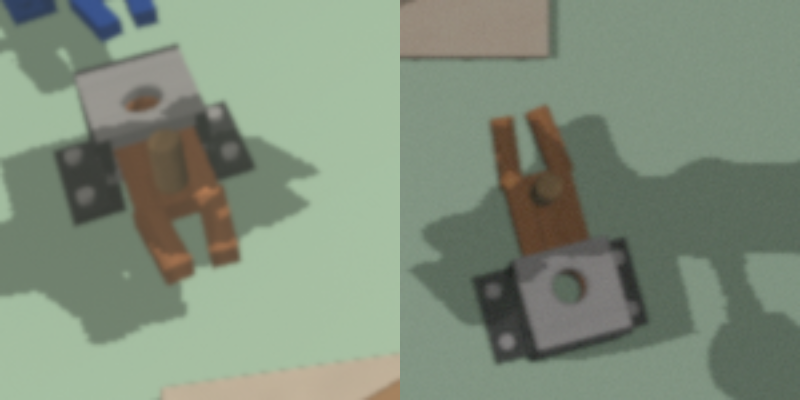

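The slide now sits home, with green showing straight through the hole at about top (413,217). I'll check the knob distance numerically, then refine the pin's position and the row direction.

Run:
```python
from h import *
s=pickle.load(open('scene2.pkl','rb'));t=pickle.load(open('top2.pkl','rb'))
k=two(s,(170+165/2.667,240+140/2.667),t,(350+147/2.667,110+187/2.667)); h=two(s,(170+142.5/2.667,240+98/2.667),t,(350+568.5/2.667-150,110+287/2.667))
print(k,h,np.linalg.norm((k[0]-h[0])[:2]))
im=[]
for n,c in(('scene',s),('top',t)):
    b=(400,210) if n=='scene' else (150,180)
    im.append(cv2.resize(c['image'][b[1]:b[1]+78,b[0]:b[0]+104],(400,300),interpolation=cv2.INTER_CUBIC))
cv2.imwrite('pics/p3.png',np.hstack(im))
P=two(s,(457.7,222.5),t,(193.4,219.5))
# handle points by height in depth
def pts(c):
    v,u=np.mgrid[:480,:640]; d=np.stack([(u-c['cx'])/c['f'],(v-c['cy'])/c['f'],np.ones(u.shape)],-1)*c['depth'][...,None]
    return d@c['R'].T+c['eye']
for n,c in(('s',s),('t',t)):
    Q=pts(c).reshape(-1,3); q=Q[(abs(Q[:,0]-527)<60)&(abs(Q[:,1]-280)<90)]
    for a,b in((132,150),(85,99),(100,130),(50,65)):
        w=q[(q[:,2]>a)&(q[:,2]<b)]; print(n,a,len(w),w.mean(0).round(1),w.min(0).round(),w.max(0).round())
    w=q[(q[:,2]>50)&(q[:,2]<66)][:,:2].astype(np.float32); print(cv2.minAreaRect(w))
```

```text
(array([ 622.34993885, -196.26312857,  100.93323165]), np.float64(2.0148181195400294)) (array([ 539.70349645, -218.59299597,   71.72453595]), np.float64(2.2233852639321214)) 85.60991425991298
s 132 106 [534.7 291.  136.1] [502. 215. 132.] [559. 349. 141.]
s 85 250 [537.3 283.9  93.6] [503. 213.  85.] [564. 353.  99.]
s 100 360 [533.4 273.6 116.6] [500. 206. 100.] [562. 348. 130.]
s 50 1680 [536.4 274.4  59.3] [467. 190.  50.] [587. 370.  65.]
((529.1874389648438, 280.66558837890625), (199.379150390625, 79.02745056152344), 69.41362762451172)
t 132 117 [529.8 286.7 136.5] [495. 219. 132.] [557. 347. 143.]
t 85 187 [528.3 284.2  93.6] [507. 260.  85.] [561. 344.  99.]
t 100 107 [526.7 282.4 118. ] [491. 222. 100.] [559. 344. 130.]
t 50 1432 [532.7 297.5  59.2] [471. 191.  51.] [587. 370.  65.]
((528.8078002929688, 284.6187744140625), (192.35699462890625, 74.9718246459961), 69.11954498291016)
```

View pics/p3.png

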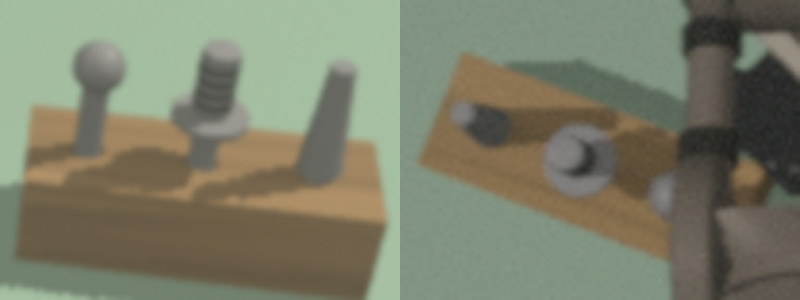

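The knob is 85.6 mm from the hole (85 when home), so the slide is home. The pin is at (528, 280) and the row runs at 69.5°, so I'll open the jaws across the row at yaw 69.5°.

drive_tool --pt "-9 32.5 0 4.1" --pt "-9 32.5 0 4.1" --pt "-9 32.5 0 4.1" --pt "-9 32.5 0 4" --pt "-9 32.5 0 4" --pt "-9 32.5 0 4" --pt "0 0 0 0" --pt "0 0 0 0" --hand 0

```text
time: 7.1
tool_pos: [529.8, 277.7, 203.1]
tcp_rot: [-3.141, 0.002, 1.21]
contact_force: [0.5, -0.2, 0.2]
grip_width: 59.4
```

Run:
```python
from h import *
o=readout.get_obs();print(o['tool_pos'],o['tcp_rot'],o['grip_width'])
c=cap('scene');cv2.imwrite('pics/p4.png',cv2.resize(c['image'][130:310,350:590],(800,600)))
```

```text
[529.80284288 277.72524917 203.14444982] [-3.14076069e+00  1.99605064e-03  1.20970205e+00] 59.38801735350533
```

View pics/p4.png

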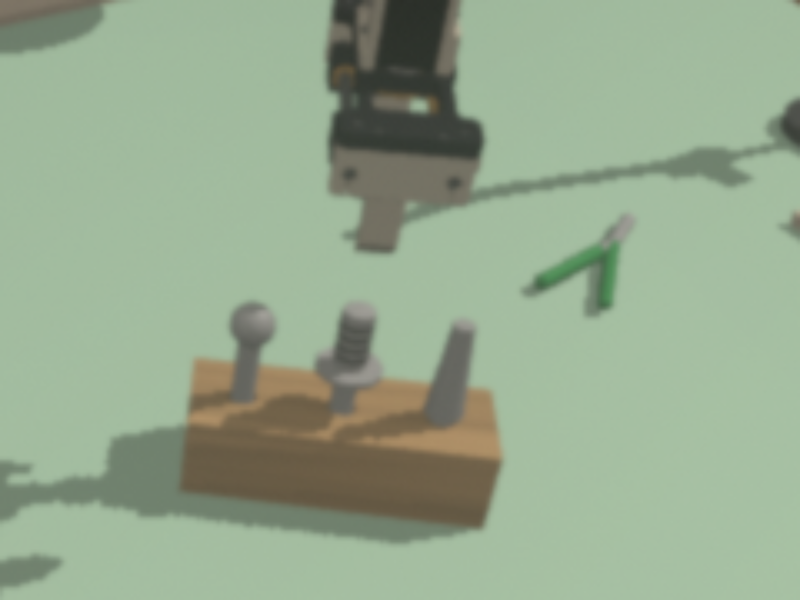

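The gripper is above the middle pin (crop (355,310)), with the jaws across the row. I'll descend around the handle.

drive_tool --pt "-1.5 2.5 0 0" --pt "0 0 0 0" --pt "0 0 -20 0" --pt "0 0 -20 0" --pt "0 0 -20 0" --pt "0 0 -15 0" --pt "0 0 -12 0" --pt "0 0 -8 0" --pt "0 0 -4 0" --pt "0 0 0 0" --hand 0

```text
time: 8.15
tool_pos: [528.8, 280.5, 104.6]
tcp_rot: [-3.141, 0.0, 1.209]
contact_force: [-0.5, -0.7, -0.2]
grip_width: 91.4
```

drive_tool --pt "0 0 0 0" --pt "0 0 0 0" --pt "0 0 0 0" --pt "0 0 0 0" --pt "0 0 0 0" --pt "0 0 0 0" --pt "0 0 0 0" --pt "0 0 0 0" --hand 1

```text
time: 8.95
tool_pos: [528.8, 280.6, 104.8]
tcp_rot: [3.142, 0.0, 1.209]
contact_force: [0.2, -0.0, 0.6]
grip_width: 32.5
```

Run:
```python
from h import *
o=readout.get_obs();print(o['tool_pos'],o['tcp_rot'],o['grip_width'],o['contact_force'],o['moment'])
c=cap('scene');cv2.imwrite('pics/p5.png',cv2.resize(c['image'][160:310,370:570],(800,600)))
```

```text
[528.76905334 280.61616802 104.75107825] [3.14150360e+00 2.85020542e-05 1.20947052e+00] 32.5493074592266 [ 0.17057769 -0.00873029  0.58348864] [-0.00524363 -0.08914152  0.00557512]
```

View pics/p5.png

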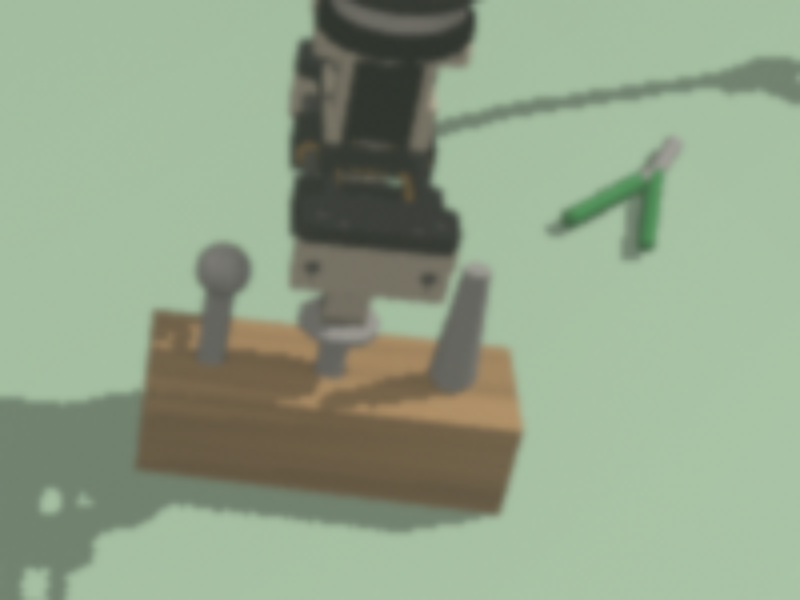

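The fingers sit over the handle just above the flange, but they are still closing. I'll wait for them.

drive_tool --pt "0 0 0 0" --pt "0 0 0 0" --pt "0 0 0 0" --pt "0 0 0 0" --pt "0 0 0 0"

```text
time: 9.5
tool_pos: [528.7, 280.6, 104.7]
tcp_rot: [-3.141, 0.0, 1.209]
contact_force: [-0.5, 0.0, 0.6]
grip_width: 21.7
```

drive_tool --pt "0 0 3 0" --pt "0 0 7 0" --pt "0 0 12 0" --pt "0 0 15 0" --pt "0 0 18 0" --pt "0 0 18 0" --pt "0 0 18 0" --pt "0 0 15 0" --pt "0 0 9 0" --pt "0 0 0 0"

```text
time: 10.5
tool_pos: [529.4, 280.9, 221.7]
tcp_rot: [3.139, -0.002, 1.21]
contact_force: [-1.6, -0.4, -2.4]
grip_width: 21.6
```

Run:
```python
from h import *
o=readout.get_obs();print(o['tool_pos'],o['tcp_rot'],o['grip_width'],o['contact_force'],o['moment'])
c=cap('scene');cv2.imwrite('pics/p6.png',cv2.resize(c['image'][130:310,350:590],(800,600)))
```

```text
[529.40984523 280.87291097 221.69803237] [ 3.13891437e+00 -2.19627294e-03  1.20956213e+00] 21.601865916091683 [-1.62852398 -0.42979496 -2.39868737] [-0.03684713 -0.02924267 -0.02174565]
```

View pics/p6.png

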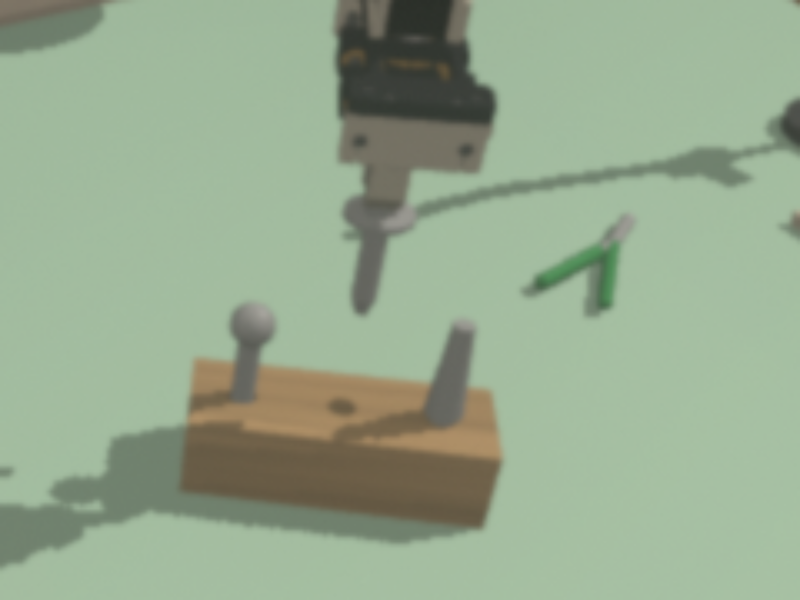

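The pin is out of the block and held upright, and its hole is empty. I'll carry it over the bracket, turning back to yaw 15°.

drive_tool --pt "0 -12 0 -2" --pt "2 -24 0 -4" --pt "2 -36 0 -4" --pt "2 -36 0 -4" --pt "2 -36 0 -4" --pt "2 -36 0 -4" --pt "0 -36 0 -4" --pt "0 -36 0 -4" --pt "0 -36 0 -4" --pt "0 -36 0 -4" --pt "0 -36 0 -4" --pt "0 -36 0 -4"

```text
time: 11.75
tool_pos: [537.6, -117.4, 218.8]
tcp_rot: [-3.141, 0.002, 0.402]
contact_force: [1.1, -0.8, -1.2]
grip_width: 21.2
```

drive_tool --pt "1 -36 0 -4" --pt "1 -30 0 -4.3" --pt "1 -20 0 0" --pt "0 -12 0 0" --pt "0 -5 0 0" --pt "0 0 0 0" --pt "0 0 0 0"

```text
time: 12.45
tool_pos: [541.7, -217.4, 219.6]
tcp_rot: [-3.141, 0.0, 0.262]
contact_force: [0.5, 0.9, -2.2]
grip_width: 21.4
```

```bash
cat > look.py <<'E'
from h import *
i=sys.argv[1]
o=readout.get_obs();print(o['tool_pos'],o['tcp_rot'],o['grip_width'],o['contact_force'])
im=[]
for n,(x,y) in(('scene',(150,200)),('top',(340,130))):
    c=cap(n); pickle.dump(c,open(n+i+'.pkl','wb')); im.append(cv2.resize(c['image'][y:y+150,x:x+150],(400,400),interpolation=cv2.INTER_CUBIC))
cv2.imwrite(f'pics/p{i}.png',np.hstack(im))
E
python3 look.py 7
```

```text
[ 541.66634067 -217.43665549  219.6112429 ] [-3.14099136e+00  2.18732929e-04  2.62399639e-01] 21.385673958811385 [ 0.52794569  0.89317246 -2.19458516]
```

View pics/p7.png

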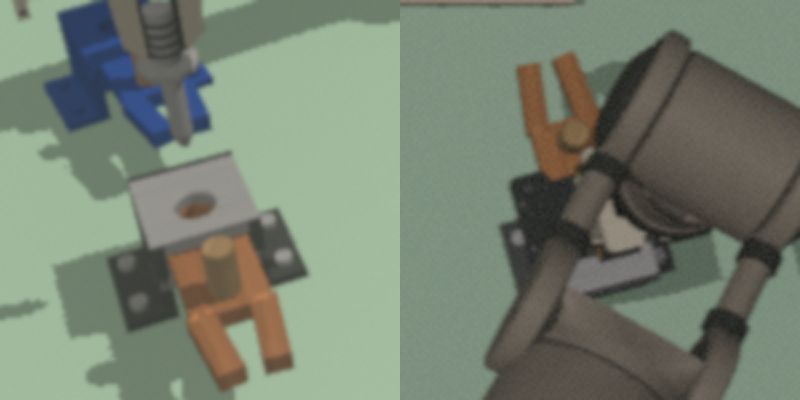

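The pin is held upright above the bracket. I'll compare the tip seen at crop (184,143) with where it should be, using the same camera to cancel bias.

```bash
python3 - <<'E'
from h import *
s=pickle.load(open('scene7.pkl','rb'))
tip=(150+183.5/2.667,200+141/2.667)
print(tip,proj(s,(541.7,-217.4,134.9)))
tp=onz(s,*tip,134.9); hp=onz(s,150+196.5/2.667,200+206/2.667,76)
print('tip',tp,'hole',hp,hp-tp)
E
python3 - <<'E'
import sys;sys.path.insert(0,'.')
from h import *
s=pickle.load(open('scene7.pkl','rb'))
cv2.imwrite('pics/p8.png',cv2.resize(s['image'][235:295,185:265],(800,600),interpolation=cv2.INTER_CUBIC))
E
```

```text
(218.80389951256092, 252.86839145106862) (np.float64(218.4998705072309), np.float64(253.1892514744069))
tip [ 540.76783249 -216.84514292  134.9       ] hole [ 546.5727516  -216.13903978   76.        ] [  5.80491911   0.70610313 -58.9       ]
```

View pics/p8.png

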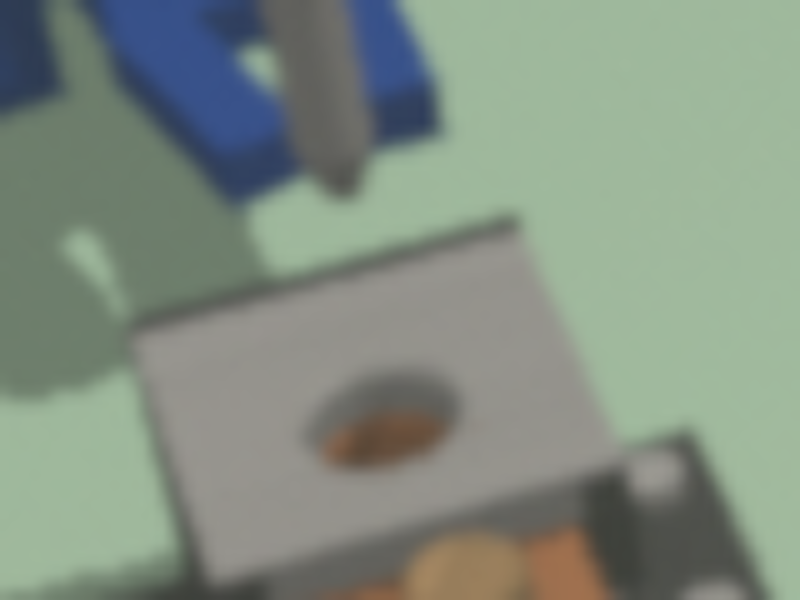

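In the scene view the tip reads about 1 px right of prediction, and the hole, corrected for that, is at about (543.5, -218). The stop contact gives the same, so I'll nudge by (+1.8, -0.6) and descend in stages.

drive_tool --pt "1.8 -0.6 0 0" --pt "0 0 -10 0" --pt "0 0 -15 0" --pt "0 0 -15 0" --pt "0 0 -10 0" --pt "0 0 -6 0" --pt "0 0 -6 0" --pt "0 0 -5 0" --pt "0 0 -5 0" --pt "0 0 0 0"

```text
time: 13.55
tool_pos: [543.3, -218.8, 147.2]
tcp_rot: [-3.141, 0.001, 0.262]
contact_force: [0.7, -0.5, -1.5]
grip_width: 21.5
```

```bash
python3 look.py 9; python3 -c "
from h import *
s=pickle.load(open('scene9.pkl','rb'))
cv2.imwrite('pics/p9.png',cv2.resize(s['image'][220:295,175:275],(800,600),interpolation=cv2.INTER_CUBIC))"
```

```text
[ 543.29145986 -218.83385572  147.16092342] [-3.14099647e+00  7.16860020e-04  2.61734006e-01] 21.47078773894951 [ 0.65859034 -0.46062456 -1.54081152]
```

View pics/p9.png

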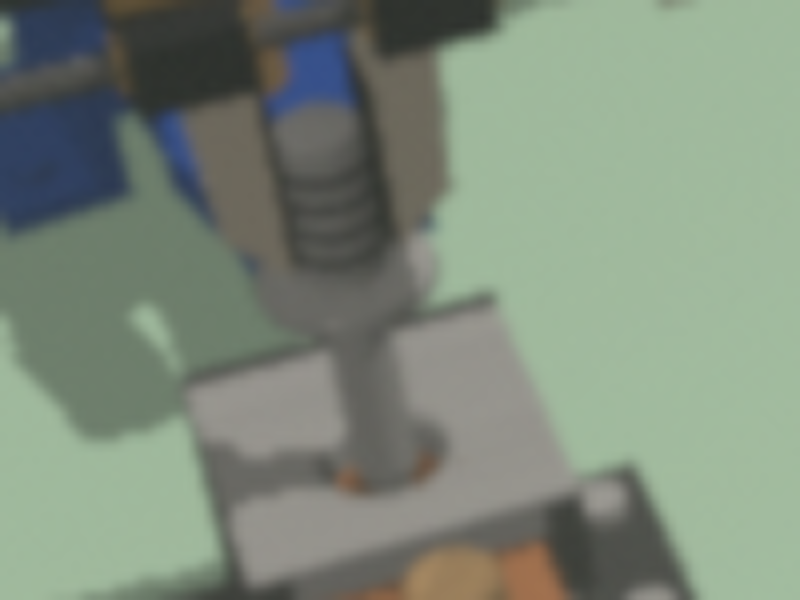

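The tip is in the hole and laterally centred (crop (382,470), hole 315 to 450). I'll continue down slowly and watch the force.

drive_tool --pt "0 0 -5 0" --pt "0 0 -5 0" --pt "0 0 -5 0" --pt "0 0 -5 0" --pt "0 0 0 0"

```text
time: 14.15
tool_pos: [543.1, -218.7, 126.7]
tcp_rot: [-3.14, 0.001, 0.262]
contact_force: [-0.4, 0.6, -2.3]
grip_width: 21.2
```

drive_tool --pt "0 0 -5 0" --pt "0 0 -5 0" --pt "0 0 -5 0" --pt "0 0 -5 0" --pt "0 0 -5 0" --pt "0 0 -4 0" --pt "0 0 0 0"

```text
time: 14.85
tool_pos: [543.2, -218.8, 98.0]
tcp_rot: [-3.141, 0.001, 0.262]
contact_force: [-0.8, -0.7, -2.4]
grip_width: 21.6
```

drive_tool --pt "0 0 -2 0" --pt "0 0 -2 0" --pt "0 0 -1.5 0" --pt "0 0 0 0"

```text
time: 15.25
tool_pos: [543.5, -218.9, 93.1]
tcp_rot: [-3.141, 0.0, 0.262]
contact_force: [-0.0, -0.1, -2.2]
grip_width: 21.1
```

drive_tool --pt "0 0 -1 0" --pt "0 0 -0.5 0" --pt "0 0 0 0"

```text
time: 15.55
tool_pos: [543.5, -218.9, 91.7]
tcp_rot: [-3.142, 0.0, 0.262]
contact_force: [-0.8, 0.2, -2.3]
grip_width: 21.0
```

drive_tool --pt "0 0 -0.7 0" --pt "0 0 -0.5 0" --pt "0 0 0 0"

```text
time: 15.85
tool_pos: [543.6, -219.0, 90.8]
tcp_rot: [3.141, -0.0, 0.262]
contact_force: [-0.4, 0.3, -0.7]
grip_width: 21.0
```

drive_tool --pt "0 0 -0.7 0" --pt "0 0 0 0"

```text
time: 16.05
tool_pos: [543.7, -219.0, 90.7]
tcp_rot: [3.141, -0.0, 0.262]
contact_force: [-2.8, 1.7, 5.2]
grip_width: 21.5
```

The flange contacted at TCP z 90.7, exactly as expected. Releasing now.

drive_tool --pt "0 0 0 0" --pt "0 0 0 0" --pt "0 0 0 0" --pt "0 0 0 0" --pt "0 0 0 0" --pt "0 0 0 0" --hand 0.4

```text
time: 16.65
tool_pos: [543.6, -219.0, 89.8]
tcp_rot: [3.141, 0.0, 0.262]
contact_force: [0.1, -0.4, 0.5]
grip_width: 54.6
```

drive_tool --pt "0 0 5 0" --pt "0 0 10 0" --pt "0 0 20 0" --pt "0 0 30 0" --pt "0 0 40 0" --pt "0 0 30 0" --pt "-20 30 0 0" --pt "-20 40 0 0" --pt "-20 45 0 0" --pt "-10 45 0 0" --pt "0 45 0 0" --pt "0 0 0 0"

```text
time: 17.85
tool_pos: [472.9, -9.5, 226.2]
tcp_rot: [-3.141, -0.002, 0.267]
contact_force: [0.6, -0.5, -0.3]
grip_width: 54.9
```

```bash
python3 look.py 10
```

```text
[472.94615021  -9.54539412 226.21546618] [-3.14087122e+00 -1.92641155e-03  2.67076948e-01] 54.914364957583764 [ 0.64102866 -0.54410953 -0.29288772]
```

View pics/p10.png

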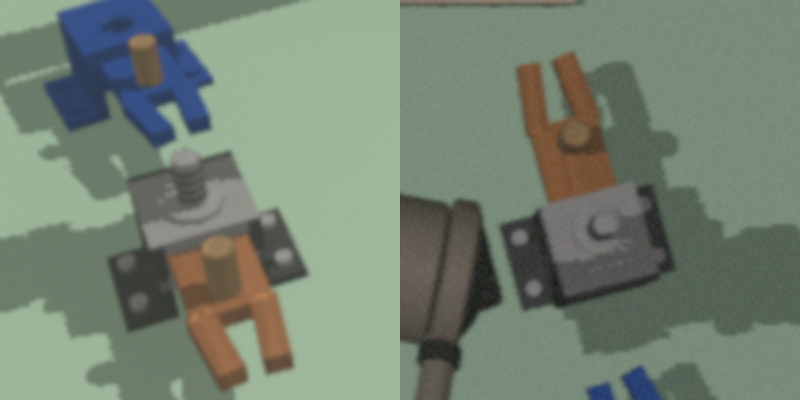

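The flange sits flat on the plate and the pin is upright, with its top at scene crop (186,157) and top crop (605,222). One numeric check before handing in.

Run:
```python
from h import *
s=pickle.load(open('scene10.pkl','rb'));t=pickle.load(open('top10.pkl','rb'))
print('pin top (expect z 125)',two(s,(150+186/2.667,200+157/2.667),t,(340+205/2.667,130+222/2.667)))
print('knob',two(s,(150+218/2.667,200+246/2.667),t,(340+174.5/2.667,130+133/2.667)))
print(job.close_job())
```

```text
pin top (expect z 125) (array([ 543.94182196, -218.52242318,  122.46571645]), np.float64(3.2752024638316075))
knob (array([ 622.73094828, -196.58442954,  101.98886826]), np.float64(2.4878158181135337))
the job is handed in; nothing more can be done
None
```

The wooden bench pin is fully home, and the locking pin is upright through the holes with its flange on the bracket. The job is handed in at about 18 s, with the robot touching nothing.

- **Slide:** I pushed it by its knob until it hit the solid stop, at about 14 N with no further motion. The knob then measured 85.6 mm from the hole, against the stated 85 mm.
- **Pin:** I gripped it by the handle, which read 21.7 mm. I lowered it without side contact until the flange touched at TCP z 90.7, as calculated. I then released it and moved clear.
- **Last checks:** The pictures show the flange flat on the plate. The pin top measured (544, -218.5), 122.5 mm high against 125 expected, which fits the 2 to 3 mm low bias of all my two-view heights.
- **Disagreement:** The two cameras differed by 2 to 4 mm throughout, which is within the fit's clearance. I could not see the shaft in the lower plate, so that rests on the full descent and the flange seating.
- **Blue look-alike:** I left it alone.

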